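# Load the filing plate under the fixture's leaf spring

## Task

Load the ring-filing plate into the bench fixture: with the fingertips on the thumb step at its rear, press the plate down hard against its sprung pad and, keeping it pressed down, push it along the channel under the leaf spring until it is fully home against the end stop, flat on the channel floor, with the sprung pad popped up again behind it. Then take the hand away. Only press and push the plate, never pick it up or tip it, and do not disturb the other things on the bench.

Things in the scene. Friction and masses are not known exactly. Their poses are not given: they have to be found in the camera images.
- fixture: Low aluminium bench fixture, screwed down: a channel 63 mm wide between rails. Origin on the bench top; x = the direction in which the plate is pushed, z up. In mm in this frame: base x -75..200, y -47..47; rails x -75..148, y +-31.5..43.5, tops z 36; rear wall x -75..-65; sprung pad x -60..25; fixed floor x 26..148, top z 22; end stop x 148..162, top z 38; spring post x 172..196, top z 44.
- plate: Loose dark hardwood ring-filing plate, 120 long (x) x 60 wide x 20 mm thick, 0.11 to 0.23 kg, waxed (friction on the metal about 0.3), dark dimples on its front half. Origin: centre of its underside; x to its front, along the fixture's x. A thumb ridge 8 mm high crosses its top at x -20..-13. It starts on the raised pad (underside at fixture z 32, origin at fixture x -8..4), where the leaf spring's tip would block its front.
- thumb_step (a point): Centre of the plate's thumb step: the flat top surface (20 mm above the underside) behind the ridge, plate x -60..-20 mm. This point is 40 mm behind the plate's centre; axes as the plate's. Press here; the ridge takes the push.
- leaf_lip (a point): Fixed point at the rest position of the leaf spring's free, turned-up tip (fixture x 79, y 0, z 47 mm). The steel leaf, 32 mm wide, runs from here to the post; its lowest line (fixture x 93, z 40 at rest) rides with about 4 N on a plate under it. The tip rises at most 5 mm, so a plate not pressed down (top z 52) runs against the tip, tilts and jams.
- home (a point): Fixed point on the channel floor where the plate's origin is when fully home (fixture x 88, y 0, z 22 mm), about 88 mm on from the start. The plate's rear edge is then 3 mm past the pad, which springs up behind it and keeps it there.
- stop_face (a point): Middle of the end stop's face (fixture x 148, y 0, z 32 mm), against which the plate's front face comes to rest.
- pad (a joint): Travel of the sprung pad under the plate, in m: 0 = fully up (top at fixture z 32 mm), 0.010 = fully down, level with the channel floor. About 5 N starts it, 12 N holds it fully down.
- leaf (a joint): Lift of the leaf spring about its root, rad: 0 = at rest, about 0.02 when the plate lies under it.
- ring: Bystander: brass ring, 25 mm across, 6 high, lying on the bench beside the fixture. Origin: centre of its underside.
- loupe: Bystander: black round loupe, 36 mm across, 34 high, standing beside the fixture. Origin: centre of its underside.
- spare: Bystander: smaller plain wooden block 80 x 45 x 18 mm without ridge, lying on the bench. Origin: centre of its underside.
- clamp: Bystander: wooden hand clamp with a brass collar, 100 x 30 x 24 mm, lying on the bench. Origin: centre of its underside.
- driver: Bystander: screwdriver, 160 mm long, lying at the left of the bench. Origin: near its middle.
Mind the look-alikes: they are no part of the job. Of the things like the plate, leave any that is turquoise; of the rest the larger one is meant.

How it is judged:
By the outcome, as a careful person would: the job done as asked, in the order asked, and still so for the second after the job is handed in, with the robot touching nothing.
It also fails if it takes over 40 s, if anything falls off the work surface, if the arm or the gripper's body presses on something with over 40 N, if the wrist force passes 120 N, or if a joint passes its speed limit or range.

## Robot

A 7-joint arm with a two-finger parallel gripper is mounted at the origin on the work surface. World frame = base frame: x ahead of the robot, y to its left, z up, the work surface at z = 0. Lengths are in m, angles in rad, forces in N, time in s.
With the tool pointing down it reaches from about 0.425 to 0.925 m from the base axis. Payload 6.8 kg.
Tool frame: the origin (TCP) lies on the centre line of the jaws, within the pads' length; the fingertips stand 8 mm ahead of it and the grasp point (between the pads) lies 11 mm behind it (bot.tips_ahead is the distance from the TCP to the fingertips, in m); z points along the fingers, y is the line along which they close (so a half turn about z gives the same grasp; the last joint's range is limited). The gripper opens to 85 mm and grips with 20 to 120 N. Pads are 22 mm wide; open, the fingers measure 114 mm over their backs; the gripper's body (76 mm by 85 mm) begins 54 mm behind the grasp point. The pads swing forward as they close: fully open they stand 13 mm farther back than shut.
Start: joints at [-1.42, 0.477, 0.022, 1.555, -0.011, 1.109, -0.083], TCP at [0.173, 0.653, 0.239] pointing down, gripper open.
Joint ranges: [-2.96, 2.96], [-0.34, 2.1], [-1.41, 1.46], [0.24, 2.44], [-1.37, 4.51], [0.17, 1.92], [-2.96, 2.96]. Speed limits (rad/s): [2.39, 2.39, 3.14, 3.14, 3.14, 3.14, 3.14].

## Interface

Orientations are given as a unit quaternion [w, x, y, z].
In Python, from station import bot gives the robot as it stands.
- The arm moves only by the tool send_rows, never from a script. Its argument "deltas" is text: rows parted by semicolons, each of 4 numbers parted by spaces: the shift along the tool's x, y, z in m, then the turn about the tool's z in degrees. In form: x y z spin; .... A call has 1 to 5 rows; each row is the pose to reach, as a shift and turn from the pose commanded when the call began, along the tool's axes at that moment; what a row does not reach only later rows make up. A row lasts 1/10 s, in which the tool goes at most 50 mm and 8.59 degrees, less where a joint would pass 70% of its speed; a pose out of reach is approached as far as the arm can. A call with a gripper value outside its range is refused whole. "claw" is the opening, from 0 (shut) to 1 (fully open), set as the call begins (left out, the last holds). The fingers move at their own pace and stop on an object; "force" is the grip in N (left out, the last holds). Time passes only in rows, so rows that repeat a pose let the fingers close. It gives the time, the measured TCP pose, the force, the opening and the grip force at its end, in the units of the state.
- bot.get_obs(): the state, without advancing time (a new reading comes with each control period).
- bot.read_camera(name): name is "side" or "top" or "wrist"; returns a dict with "img" (420x560x3 uint8, red, green, blue), "depth" (420x560 float32, m along the optical axis (not along the pixel's ray), 0 where there is no reading), "fx", "fy", "cx", "cy" (pixels), "camera_from_world" (4x4, takes a point from world to camera coordinates). Camera axes: x right, y up, looking along -z (the intrinsics and any distortion apply to the point x, -y, -z); pixel columns grow to the right and rows downward; lengths in m; the calibration is good to about 2 mm. The wrist camera is an equidistant fisheye: a pixel r from the principal point sees the ray r / f radians off the axis. A picture is of the moment at which its call begins.
- bot.hand_in(): hands the job in; it is judged then, once.
Trained networks look in a picture, given as the dict that the camera call returned (one of the last four; its "shot" number tells which), for a name from the list of things; names that differ only in an ending like _2 or _b are one class to them, and where a whole thing is asked for, a point or a joint stands for the part that bears it (a point fixed in the world has none). Each returns a list of dicts, best first, with "confidence" (0 to 1); they miss things now and then, are a little off and sometimes report something else, mostly with a low value. They report only what shows in the picture. A call takes as long as a camera call. They do not tell look-alikes from the thing itself.
- bot.masks_of(picture, query): "mask" (420x560 bool, what is visible of it).
- bot.landmark_of(picture, query): "xyz" ([x, y, z] in m, in world coordinates, good to about 4 mm: a listed point, or the origin of a listed thing).
The state is a dict: "t": time; "q": joint angles; "joint_vel": joint speeds; "joint_torque": joint torques, N m; "eef_pos": TCP position; "tool_rot": TCP orientation; "contact_force": force on the tool from outside, world axes, zero at the start; "torque": the same for the moment, N m; "gripper_width": opening from 0.0 (shut) to 1.0 (fully open); "grasp_force": force on a finger pad.
Only numpy, scipy, OpenCV 4.12 (cv2) and the standard library are available. Lean on these libraries where they do the work, as an engineer would, in place of code of your own. Each camera call takes 0.05 s, during which the arm holds its last target. There are 200 camera calls.

## Working session

There is one attempt and no reset: what is moved stays moved. The work goes in short steps, Python scripts to look and compute and a tool call to move; the robot and the scene stay as the last step left them, time stands still between calls to the robot, and variables do not carry over. Pictures are saved under pics/ and viewed, at most 10 in all, crops included, and the job is handed in when it is done.

Besides the shell and the picture viewer there is one more tool, called after "Call:" by a JSON object that holds its "name" and its "arguments", one argument or row to a line. send_rows: Moves the arm, as the interface text tells. Its arguments: {"type":"object","properties":{"deltas":{"type":"string"},"claw":{"type":"number"},"force":{"type":"number"}},"required":["deltas"]}

```bash
mkdir -p pics
cat > h.py <<'E'
import numpy as np, cv2
from station import bot
def save(p,n): cv2.imwrite('pics/'+n,cv2.cvtColor(p['img'],cv2.COLOR_RGB2BGR))
E
python3 - <<'E'
from h import *
o=bot.get_obs(); print(o['t'],o['eef_pos'],o['tool_rot'],o['contact_force'],bot.tips_ahead)
ims=[]
for n in ['top','side']:
    p=bot.read_camera(n); ims.append(p['img'])
    for q in ['fixture','plate','thumb_step','leaf_lip','home','stop_face','ring','loupe','spare','clamp','driver']:
        print(n,q,[(np.round(d['xyz'],4).tolist(),round(d['confidence'],2)) for d in bot.landmark_of(p,q)[:3]])
    save(p,n+'1.png')
E
```

```text
0.0 [0.17260227 0.65196293 0.23830964] [-5.74844542e-05  1.29005864e-01  9.91643404e-01 -9.17958727e-04] [ 0.37560458 -0.4727131   0.10470618] 0.008
top fixture [([0.4789, 0.0098, 0.0009], 0.66)]
top plate [([0.3642, 0.1917, -0.0005], 0.81), ([0.3793, -0.1391, -0.0033], 0.68), ([0.4817, 0.005, 0.0327], 0.59)]
top thumb_step [([0.4397, 0.0039, 0.0538], 0.89), ([0.4072, -0.1263, 0.0176], 0.88), ([0.3377, 0.1608, 0.0218], 0.56)]
top leaf_lip [([0.5603, 0.02, 0.0465], 0.57), ([0.4817, 0.0088, 0.0349], 0.25)]
top home [([0.5709, 0.0255, 0.0258], 0.98)]
top stop_face [([0.6307, 0.0285, 0.0313], 0.76)]
top ring [([0.504, 0.0948, -0.0002], 0.45)]
top loupe [([0.598, -0.0669, -0.0043], 0.48)]
top spare [([0.5142, 0.1633, -0.0013], 0.59)]
top clamp [([0.5318, -0.1544, 0.0017], 0.75)]
top driver [([0.5498, 0.3788, 0.0007], 0.88), ([0.4829, 0.0061, 0.0024], 0.44)]
side fixture [([0.5167, 0.1611, 0.0021], 0.62)]
side plate [([0.3628, 0.1928, -0.0015], 0.91), ([0.3802, -0.1396, 0.0031], 0.83), ([0.4866, 0.0112, 0.031], 0.68)]
side thumb_step [([0.3446, 0.1665, 0.0205], 0.83), ([0.4403, -0.0038, 0.0532], 0.74), ([0.4141, -0.1267, 0.0087], 0.6)]
side leaf_lip [([0.5587, 0.02, 0.0464], 0.62)]
side home [([0.5669, 0.0197, 0.0232], 0.95)]
side stop_face [([0.6293, 0.0342, 0.0292], 0.98)]
side ring [([0.5028, 0.0946, 0.0009], 0.41)]
side loupe [([0.5962, -0.0706, 0.0002], 0.84), ([0.5592, 0.019, 0.0484], 0.18)]
side spare [([0.5164, 0.1621, 0.0026], 0.6)]
side clamp [([0.5331, -0.1573, -0.004], 0.98)]
side driver [([0.5479, 0.3778, 0.0022], 0.83)]
```

View pics/top1.png

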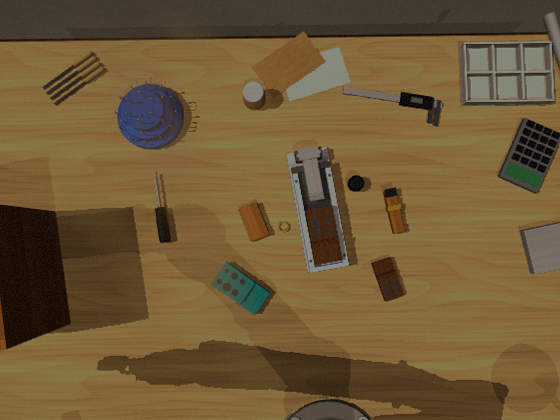

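View pics/side1.png

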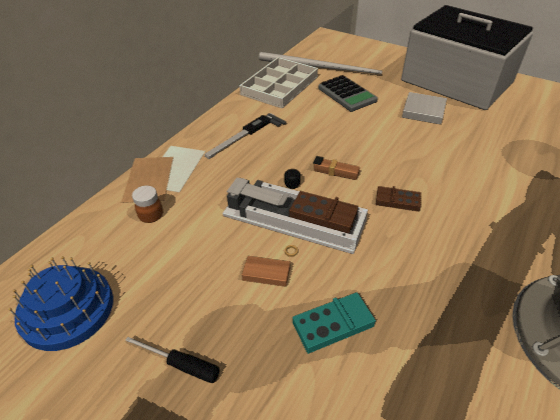

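The top view shows the fixture at about (318,210), with the dark ridged plate in it and its stop end up, next to the grey leaf. The turquoise look-alike is at (241,288) and the smaller dark one at (387,279). The target is therefore the plate at about (0.482, 0.008). The side view agrees.

Next I'll fit the fixture's yaw and the ridge position.

```bash
cat >> h.py <<'E'
def world(p):
    v,u=np.mgrid[0:420,0:560]; d=p['depth'].astype(float)
    c=np.stack([(u-p['cx'])/p['fx']*d,-(v-p['cy'])/p['fy']*d,-d,np.ones_like(d)],-1)
    return (c@np.linalg.inv(p['camera_from_world']).T)[...,:3]
E
python3 - <<'E'
from h import *
p=bot.read_camera('top'); W=world(p)
L=[]
for q in ['fixture','plate']:
    for d in bot.masks_of(p,q)[:4]:
        m=d['mask']; c=W[m].mean(0); print(q,round(d['confidence'],2),m.sum(),c.round(3))
# region near the fixture with height
X=W[...,0];Y=W[...,1];Z=W[...,2]
m=(p['depth']>0)&(abs(X-.53)<.2)&(abs(Y-.015)<.08)&(Z>.008)&(Z<.1)&~((np.hypot(X-.597,Y+.069)<.03))
m=cv2.morphologyEx(m.astype(np.uint8),cv2.MORPH_OPEN,np.ones((3,3)))>0
P=W[m][:,:2].astype(np.float32)
print('rect',cv2.minAreaRect(P*1000))
print('lip etc LSQ:')
names={'fixture':(0,0,0),'leaf_lip':(.079,0,.047),'home':(.088,0,.022),'stop_face':(.148,0,.032)}
A=[];B=[]
for n in ['top','side']:
    p=bot.read_camera(n)
    for k,v in names.items():
        for d in bot.landmark_of(p,k)[:1]:
            x=np.array(d['xyz'])
            if abs(x[1])<.06: A.append(v);B.append(x)
A=np.array(A);B=np.array(B)
s=np.polyfit(A[:,0],B[:,:2],1); print(s,np.degrees(np.arctan2(s[0,1],s[0,0])), (B[:,2]-A[:,2]).round(3))
p=bot.read_camera('top')
c=cv2.resize(p['img'][135:285,270:370],None,fx=4,fy=4,interpolation=cv2.INTER_CUBIC)
cv2.imwrite('pics/crop.png',c[...,::-1])
E
```

```text
fixture 0.83 3489 [0.566 0.027 0.034]
plate 0.87 1438 [0.366 0.193 0.024]
plate 0.7 1471 [0.482 0.009 0.058]
plate 0.69 830 [ 0.381 -0.136  0.018]
plate 0.21 885 [0.622 0.032 0.048]
rect ((542.2005004882812, 18.516990661621094), (274.537841796875, 94.78592681884766), 9.636343955993652)
lip etc LSQ:
[[1.1095317  0.18842007]
 [0.45628688 0.00382442]] 9.637990998719225 [ 0.004 -0.002  0.003  0.005  0.053 -0.004 -0.018 -0.005]
```

View pics/crop.png

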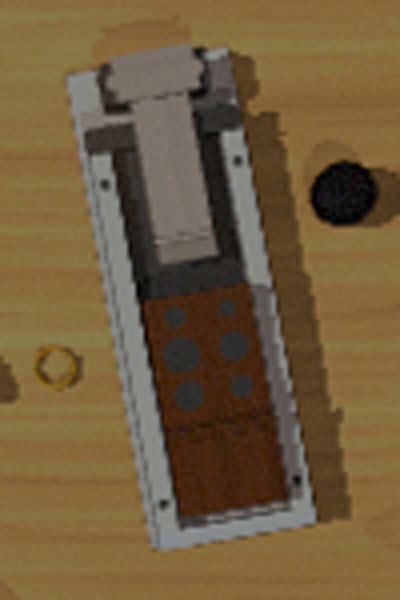

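The rectangle fit gives 274.5 x 94.8 mm against the known 275 x 94, with yaw 9.64° and the fixture origin at (0.4806, 0.0080). In the crop the ridge is at about (220,420) and the plate's rear at about (230,505), so the plate sits on the pad. Before crossing the bench I'll check what the dark box at the left of the top view is.

```bash
cat >> h.py <<'E'
from scipy.spatial.transform import Rotation as R
def go(target,yaw=None):
    o=bot.get_obs(); q=o['tool_rot']; r=R.from_quat([q[1],q[2],q[3],q[0]])
    print('t',round(o['t'],2),'pos',o['eef_pos'].round(4) if hasattr(o['eef_pos'],'round') else o['eef_pos'],'F',np.round(o['contact_force'],1))
    M=r.as_matrix(); print('delta tool',(M.T@(np.array(target)-o['eef_pos'])).round(4),'xyaw',np.degrees(np.arctan2(M[1,0],M[0,0])).round(2),'z',M[:,2].round(3))
E
python3 - <<'E'
from h import *
p=bot.read_camera('top'); W=world(p)
for (u,v) in [(5,270),(30,240),(55,270),(30,310),(100,270)]: print(u,v,W[v,u].round(3))
X,Y,Z=W[...,0],W[...,1],W[...,2]
m=(p['depth']>0)&(X>.2)&(X<.6)&(Y>0.05)&(Y<.8)&(Z>.05)
print('tall in corridor',m.sum(), W[m].min(0).round(3) if m.any() else '', W[m].max(0).round(3) if m.any() else '')
go([.42,.30,.239])
E
```

```text
5 270 [0.422 0.602 0.218]
30 240 [0.477 0.612 0.12 ]
55 270 [0.41  0.601 0.038]
30 310 [0.341 0.59  0.153]
100 270 [ 0.407  0.517 -0.001]
tall in corridor 7033 [0.286 0.58  0.05 ] [0.544 0.623 0.244]
t 1.95 pos [0.1727 0.6525 0.2393] F [-0.2 -0.3  0.9]
delta tool [-3.293e-01 -2.775e-01  3.000e-04] xyaw 165.17 z [-0.  0. -1.]
```

There is a tall box face at x 0.286–0.544, y ≈ 0.6, up to z 0.244. I'll move away from it in -y first, going up.

Call:
{"name": "send_rows", "arguments": {
  "deltas": "-0.051 -0.193 -0.05 0;-0.051 -0.193 -0.05 0;-0.051 -0.193 -0.05 0;-0.051 -0.193 -0.05 0;-0.051 -0.193 -0.05 0",
  "claw": 0,
  "force": 40
}}

```text
t: 2.45
eef_pos: [0.1737, 0.4483, 0.2907]
tool_rot: [0.0, 0.131, 0.991, 0.0]
contact_force: [0.0, -0.0, 0.5]
gripper_width: 0.141
grasp_force: 0.0
```

```bash
python3 -c "
from h import *
go([.38,.28,.2])"
```

```text
t 2.45 pos [0.1737 0.4483 0.2907] F [ 0.  -0.   0.5]
delta tool [-0.2428 -0.1091  0.0908] xyaw 164.98 z [ 0.001  0.    -1.   ]
```

Call:
{"name": "send_rows", "arguments": {
  "deltas": "-0.049 -0.022 0.01 -5;-0.098 -0.044 0.02 -10;-0.146 -0.065 0.03 -15;-0.194 -0.087 0.04 -20;-0.243 -0.109 0.05 -24.6"
}}

```text
t: 2.95
eef_pos: [0.3651, 0.2974, 0.2432]
tool_rot: [0.0, -0.087, 0.996, 0.001]
contact_force: [0.5, 0.7, 1.0]
gripper_width: -0.003
grasp_force: 0.0
```

```bash
python3 -c "
from h import *
go([.444,.002,.13])"
```

```text
t 2.95 pos [0.3651 0.2974 0.2432] F [0.5 0.7 1. ]
delta tool [-0.0263 -0.3047  0.1129] xyaw -170.0 z [ 0.001  0.001 -1.   ]
```

Call:
{"name": "send_rows", "arguments": {
  "deltas": "-0.017 -0.285 0.05 0;-0.017 -0.285 0.05 0;-0.017 -0.285 0.05 0;-0.017 -0.285 0.05 0;-0.017 -0.285 0.05 0"
}}

```text
t: 3.45
eef_pos: [0.4204, 0.057, 0.2001]
tool_rot: [0.001, -0.085, 0.996, 0.0]
contact_force: [0.2, 0.2, 0.7]
gripper_width: 0.002
grasp_force: 0.0
```

Call:
{"name": "send_rows", "arguments": {
  "deltas": "0 0 0 0;0 0 0 0"
}}

```text
t: 3.65
eef_pos: [0.4202, 0.0578, 0.2001]
tool_rot: [0.0, -0.084, 0.996, 0.0]
contact_force: [-1.0, 0.0, 0.5]
gripper_width: 0.002
grasp_force: 0.0
```

```bash
python3 -c "
from h import *
go([.444,.002,.075])"
```

```text
t 3.65 pos [0.4202 0.0578 0.2001] F [-1.   0.   0.5]
delta tool [-0.0142 -0.059   0.1251] xyaw -170.4 z [ 0.  0. -1.]
```

Call:
{"name": "send_rows", "arguments": {
  "deltas": "-0.008 -0.03 0.03 0;-0.014 -0.059 0.06 0;-0.014 -0.059 0.1 0;-0.014 -0.059 0.12 0;-0.014 -0.059 0.12 0"
}}

```text
t: 4.15
eef_pos: [0.4421, 0.0042, 0.0779]
tool_rot: [-0.003, -0.086, 0.996, -0.0]
contact_force: [-0.6, 0.3, -0.1]
gripper_width: -0.001
grasp_force: 0.0
```

Run:
```python
from h import *
go([.444,.002,.06])
p=bot.read_camera('side')
c=cv2.resize(p['img'][130:260,210:410],None,fx=4,fy=4,interpolation=cv2.INTER_CUBIC)
cv2.imwrite('pics/near.png',c[...,::-1])
```

```text
t 4.15 pos [0.4421 0.0042 0.0779] F [-0.6  0.3 -0.1]
delta tool [-0.0016 -0.0025  0.0178] xyaw -170.08 z [-0.005 -0.001 -1.   ]
```

View pics/near.png

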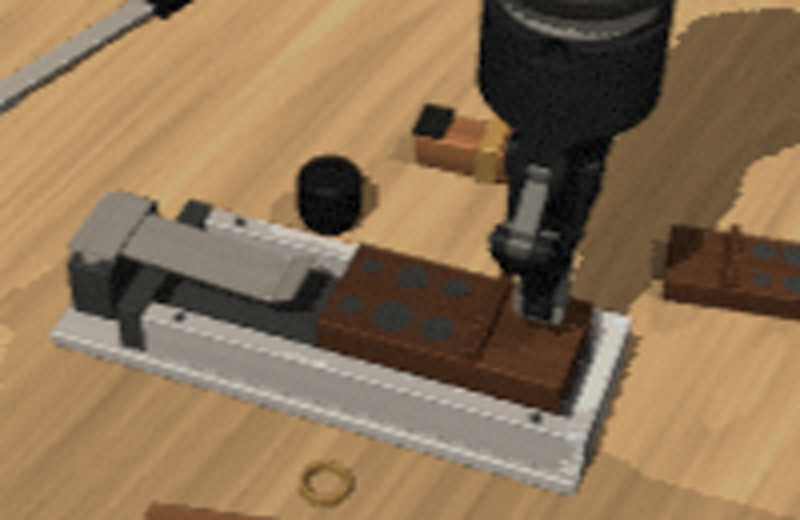

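The fingertips at about (545,310) are above the thumb step, behind the ridge at about (497,320). I'll lower them to contact.

Call:
{"name": "send_rows", "arguments": {
  "deltas": "0 0 0.005 0;0 0 0.01 0;0 0 0.015 0;0 0 0.018 0;0 0 0.018 0"
}}

```text
t: 4.7
eef_pos: [0.4435, 0.0029, 0.0619]
tool_rot: [-0.0, -0.085, 0.996, 0.0]
contact_force: [0.1, 0.1, 0.4]
gripper_width: 0.001
grasp_force: 0.0
```

Call:
{"name": "send_rows", "arguments": {
  "deltas": "0 0 0.001 0;0 0 0.002 0;0 0 0.003 0;0 0 0.004 0;0 0 0.004 0"
}}

```text
t: 5.2
eef_pos: [0.4438, 0.0028, 0.0581]
tool_rot: [0.0, -0.085, 0.996, 0.0]
contact_force: [-0.5, 0.8, 4.0]
gripper_width: 0.005
grasp_force: 1.7
```

Call:
{"name": "send_rows", "arguments": {
  "deltas": "0 0 0.002 0;0 0 0.004 0;0 0 0.006 0;0 0 0.006 0"
}}

```text
t: 5.6
eef_pos: [0.4438, 0.0028, 0.052]
tool_rot: [0.0, -0.085, 0.996, 0.0]
contact_force: [-0.6, 0.4, 8.6]
gripper_width: 0.001
grasp_force: 3.8
```

Call:
{"name": "send_rows", "arguments": {
  "deltas": "0 0 0.001 0;0 0 0.002 0;0 0 0.003 0;0 0 0.003 0"
}}

```text
t: 6.0
eef_pos: [0.4438, 0.0028, 0.0499]
tool_rot: [0.0, -0.085, 0.996, 0.0]
contact_force: [-5.4, -0.4, 20.5]
gripper_width: -0.003
grasp_force: 10.1
```

The plate bottomed out with the tips at z 0.042, as expected. I'll press a little more and then push along -x of the tool.

Call:
{"name": "send_rows", "arguments": {
  "deltas": "0 0 0.001 0;0 0 0.001 0"
}}

```text
t: 6.2
eef_pos: [0.4438, 0.0028, 0.0496]
tool_rot: [0.0, -0.085, 0.996, 0.001]
contact_force: [-9.4, -0.4, 34.4]
gripper_width: -0.002
grasp_force: 17.6
```

Call:
{"name": "send_rows", "arguments": {
  "deltas": "-0.002 0 0 0;-0.004 0 0 0;-0.006 0 0 0;-0.008 0 0 0;-0.01 0 0 0"
}}

```text
t: 6.7
eef_pos: [0.4532, 0.0041, 0.0497]
tool_rot: [-0.0, -0.085, 0.996, 0.001]
contact_force: [-9.3, -1.5, 37.3]
gripper_width: 0.0
grasp_force: 18.7
```

Call:
{"name": "send_rows", "arguments": {
  "deltas": "-0.003 0 -0.0004 0;-0.006 0 -0.0004 0;-0.009 0 -0.0004 0;-0.012 0 -0.0004 0;-0.015 0 -0.0004 0"
}}

```text
t: 7.2
eef_pos: [0.4682, 0.0066, 0.0499]
tool_rot: [-0.0, -0.085, 0.996, 0.001]
contact_force: [-7.6, -1.5, 30.5]
gripper_width: -0.003
grasp_force: 15.3
```

Run:
```python
from h import *
p=bot.read_camera('side')
c=cv2.resize(p['img'][130:260,210:410],None,fx=4,fy=4,interpolation=cv2.INTER_CUBIC)
cv2.imwrite('pics/push1.png',c[...,::-1])
```

```text
(no output)
```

View pics/push1.png

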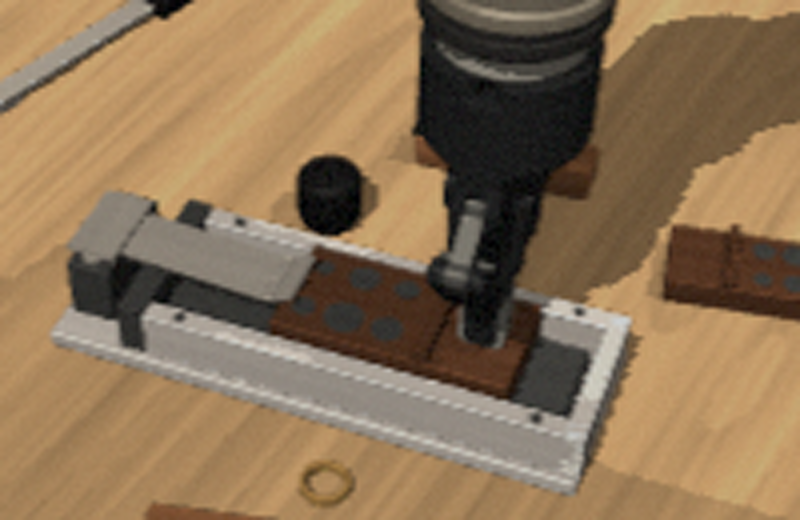

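The plate (front edge at about (300,270)) has gone down and is moving forward with the fingers, its front just entering under the leaf tip. I'll keep pushing.

Call:
{"name": "send_rows", "arguments": {
  "deltas": "-0.003 0 0 0;-0.006 0 0 0;-0.009 0 0 0;-0.012 0 0 0;-0.015 0 0 0"
}}

```text
t: 7.75
eef_pos: [0.4801, 0.0084, 0.0499]
tool_rot: [-0.003, -0.084, 0.996, 0.001]
contact_force: [-10.9, -2.9, 34.8]
gripper_width: -0.005
grasp_force: 17.1
```

Call:
{"name": "send_rows", "arguments": {
  "deltas": "-0.003 0 0 0;-0.006 0 0 0;-0.009 0 0 0;-0.012 0 0 0;-0.015 0 0 0"
}}

```text
t: 8.25
eef_pos: [0.4965, 0.0114, 0.0499]
tool_rot: [-0.001, -0.084, 0.996, 0.001]
contact_force: [-11.7, -1.1, 33.8]
gripper_width: 0.001
grasp_force: 16.9
```

Call:
{"name": "send_rows", "arguments": {
  "deltas": "-0.003 0 0 0;-0.006 0 0 0;-0.009 0 0 0;-0.012 0 0 0;-0.015 0 0 0"
}}

```text
t: 8.75
eef_pos: [0.5114, 0.0139, 0.05]
tool_rot: [-0.001, -0.084, 0.996, 0.001]
contact_force: [-11.6, -1.2, 32.7]
gripper_width: -0.002
grasp_force: 15.9
```

Call:
{"name": "send_rows", "arguments": {
  "deltas": "-0.002 0 0 0;-0.004 0 0 0;-0.006 0 0 0;-0.008 0 0 0;-0.01 0 0 0"
}}

```text
t: 9.25
eef_pos: [0.5214, 0.0156, 0.05]
tool_rot: [-0.001, -0.085, 0.996, 0.001]
contact_force: [-10.5, -2.9, 31.0]
gripper_width: -0.002
grasp_force: 15.2
```

Run:
```python
from h import *
p=bot.read_camera('side')
c=cv2.resize(p['img'][130:260,210:410],None,fx=4,fy=4,interpolation=cv2.INTER_CUBIC)
cv2.imwrite('pics/push2.png',c[...,::-1])
```

```text
(no output)
```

View pics/push2.png

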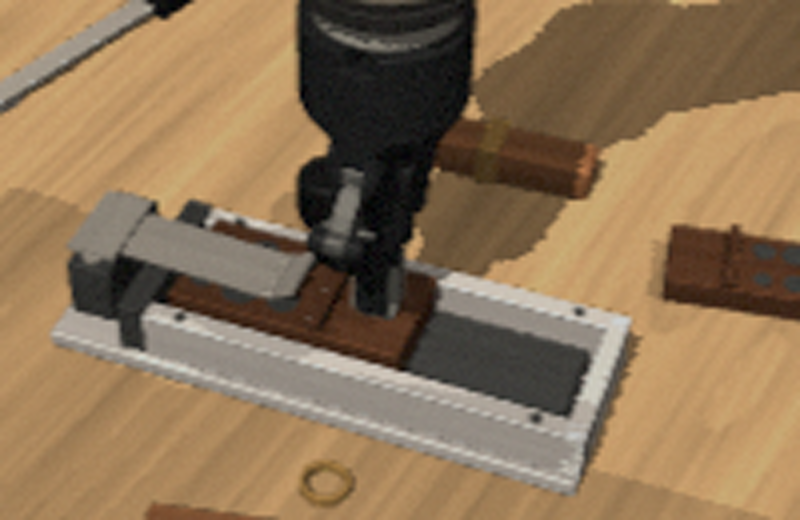

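The plate is well under the leaf and still flat, with its rear edge at about (420,330). It has roughly 12–15 mm left to go.

Call:
{"name": "send_rows", "arguments": {
  "deltas": "-0.002 0 0 0;-0.004 0 0 0;-0.006 0 0 0;-0.007 0 0 0;-0.008 0 0 0"
}}

```text
t: 9.8
eef_pos: [0.529, 0.0169, 0.05]
tool_rot: [-0.001, -0.085, 0.996, 0.0]
contact_force: [-12.4, -1.5, 33.1]
gripper_width: -0.001
grasp_force: 16.7
```

Call:
{"name": "send_rows", "arguments": {
  "deltas": "-0.001 0 0 0;-0.002 0 0 0;-0.003 0 0 0;-0.004 0 0 0"
}}

```text
t: 10.2
eef_pos: [0.5292, 0.0169, 0.0499]
tool_rot: [-0.005, -0.084, 0.996, 0.001]
contact_force: [-22.9, -2.9, 46.3]
gripper_width: 0.0
grasp_force: 23.4
```

It stopped against something stiff at fixture x ≈ 49 (tool), which fits the end stop. I'll ease the push slightly and look.

Call:
{"name": "send_rows", "arguments": {
  "deltas": "0.0015 0 -0.0004 0;0.0015 0 -0.0004 0"
}}

```text
t: 10.4
eef_pos: [0.531, 0.0171, 0.05]
tool_rot: [-0.002, -0.085, 0.996, 0.0]
contact_force: [-10.6, -1.6, 27.3]
gripper_width: -0.001
grasp_force: 13.2
```

Run:
```python
from h import *
p=bot.read_camera('side')
T=np.array([[np.cos(np.radians(9.64)),-np.sin(np.radians(9.64)),0],[np.sin(np.radians(9.64)),np.cos(np.radians(9.64)),0],[0,0,1]])
o=np.array([.4806,.008,0])
for n in ['side','top']:
    if n!='side': p2=bot.read_camera(n)
    else: p2=p
    for q in ['plate','thumb_step']:
        for d in bot.landmark_of(p2,q)[:4]: print(n,q,(T.T@(np.array(d['xyz'])-o)).round(4),round(d['confidence'],2))
    W=(world(p2)-o)@T
    m=(abs(W[...,1])<.02)&(W[...,0]>-.05)&(W[...,0]<.02)&(W[...,2]<.06); print(n,'pad z',np.median(W[m][:,2]),m.sum())
    m=(W[...,1]>.033)&(W[...,1]<.042)&(W[...,0]>-.05)&(W[...,0]<.1)&(W[...,2]<.06); print(n,'rail z',np.median(W[m][:,2]),m.sum())
    for x in np.arange(.0,.04,.004):
        m=(W[...,1]>-.025)&(W[...,1]<-.01)&(abs(W[...,0]-x)<.002)&(W[...,2]<.06);print(round(x,3),np.median(W[m][:,2]).round(4) if m.any() else '',end=' ')
c=cv2.resize(p['img'][130:260,210:410],None,fx=4,fy=4,interpolation=cv2.INTER_CUBIC)
cv2.imwrite('pics/push3.png',c[...,::-1])
```

```text
side plate [-0.1226 -0.1264  0.0029] 0.93
side plate [-0.0846  0.2022 -0.0011] 0.72
side plate [0.0943 0.0001 0.0219] 0.68
side plate [0.0594 0.1445 0.0027] 0.44
side thumb_step [-0.1086  0.1779  0.0202] 0.82
side thumb_step [ 0.0489 -0.0061  0.0439] 0.8
side pad z 0.03183183660408717 542
side rail z 0.0352676670531164 358
0.0 0.0323 0.004 0.0316 0.008 0.0321 0.012 0.0317 0.016 0.0325 0.02 0.0326 0.024 0.0316 0.028 0.0366 0.032 0.041 0.036 0.0407 top plate [-0.1208 -0.1277 -0.0027] 0.79
top plate [-0.0859  0.1957 -0.0002] 0.64
top plate [ 0.0866 -0.0023  0.0218] 0.59
top thumb_step [-0.1099  0.1755  0.0212] 0.91
top thumb_step [-0.0919 -0.1208  0.0168] 0.87
top pad z nan 0
top rail z 0.03530448437703304 54
0.0  0.004  0.008  0.012  0.016  0.02  0.024  0.028  0.032  0.036
  return _methods._mean(a, axis=axis, dtype=dtype,
  ret = ret.dtype.type(ret / rcount)
```

View pics/push3.png

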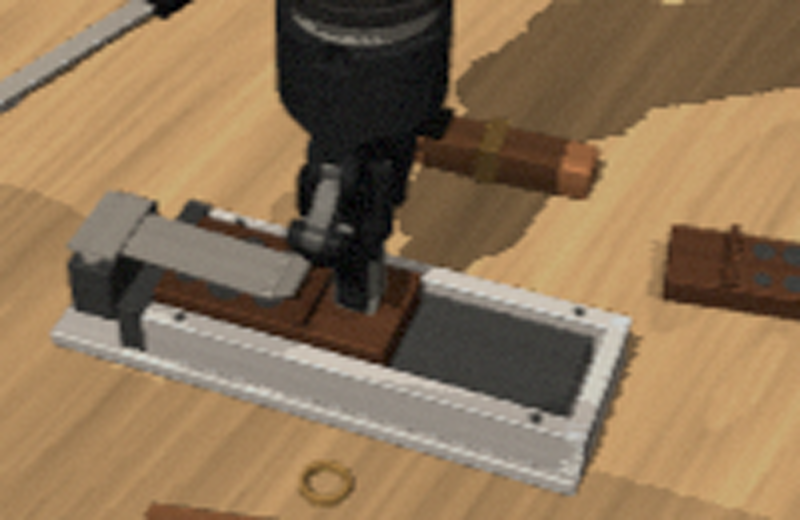

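The pad reads z 32 mm, so it is up again behind the plate's rear edge at about 28–30 mm. The plate top is about 41–42 mm, so it lies flat and at home. I'll push it once more to seat it firmly, still pressed, then lift off.

Call:
{"name": "send_rows", "arguments": {
  "deltas": "-0.001 0 0 0;-0.002 0 0 0;-0.003 0 0 0;-0.003 0 0 0"
}}

```text
t: 11.1
eef_pos: [0.5337, 0.0176, 0.05]
tool_rot: [-0.002, -0.084, 0.996, 0.0]
contact_force: [-6.8, -1.2, 22.1]
gripper_width: 0.001
grasp_force: 11.3
```

Call:
{"name": "send_rows", "arguments": {
  "deltas": "-0.001 0 0 0;-0.002 0 0 0;-0.002 0 0 0"
}}

```text
t: 11.4
eef_pos: [0.5359, 0.018, 0.05]
tool_rot: [-0.002, -0.085, 0.996, 0.0]
contact_force: [-11.0, -2.5, 28.0]
gripper_width: -0.0
grasp_force: 13.7
```

Call:
{"name": "send_rows", "arguments": {
  "deltas": "-0.001 0 0 0;-0.002 0 0 0;-0.003 0 0 0;-0.003 0 0 0"
}}

```text
t: 11.8
eef_pos: [0.5377, 0.0183, 0.05]
tool_rot: [-0.003, -0.084, 0.996, 0.001]
contact_force: [-14.3, -2.0, 31.7]
gripper_width: -0.003
grasp_force: 19.1
```

Call:
{"name": "send_rows", "arguments": {
  "deltas": "-0.001 0 0 0;-0.001 0 0 0"
}}

```text
t: 12.0
eef_pos: [0.5377, 0.0183, 0.05]
tool_rot: [-0.004, -0.084, 0.996, 0.001]
contact_force: [-17.6, -2.4, 34.8]
gripper_width: 0.003
grasp_force: 20.4
```

The fingers are on the ridge and the plate doesn't move. I'll release the push and press together, then lift.

Call:
{"name": "send_rows", "arguments": {
  "deltas": "0.001 0 -0.001 0;0.0018 0 -0.002 0;0.0022 0 -0.004 0;0.004 0 -0.008 0;0.006 0 -0.016 0"
}}

```text
t: 12.5
eef_pos: [0.5362, 0.019, 0.0649]
tool_rot: [0.0, -0.085, 0.996, -0.0]
contact_force: [0.3, 0.1, 0.4]
gripper_width: -0.002
grasp_force: 0.0
```

Call:
{"name": "send_rows", "arguments": {
  "deltas": "0 0 -0.03 0;0 0 -0.06 0;0 0 -0.1 0;0 0 -0.14 0;0 0 -0.14 0"
}}

```text
t: 13.0
eef_pos: [0.5399, 0.0188, 0.211]
tool_rot: [0.006, -0.085, 0.996, 0.001]
contact_force: [0.5, 0.2, -0.2]
gripper_width: -0.002
grasp_force: 0.0
```

Call:
{"name": "send_rows", "arguments": {
  "deltas": "0.08 0 0 0;0.08 0 0 0;0.08 0 0 0"
}}

```text
t: 13.3
eef_pos: [0.4532, 0.0043, 0.2045]
tool_rot: [-0.001, -0.085, 0.996, 0.001]
contact_force: [0.6, 0.1, -0.2]
gripper_width: -0.007
grasp_force: 0.0
```

Run:
```python
from h import *
a=np.radians(9.64);T=np.array([[np.cos(a),-np.sin(a),0],[np.sin(a),np.cos(a),0],[0,0,1]])
o=np.array([.4806,.008,0])
p=bot.read_camera('side'); print(bot.get_obs()['contact_force'],bot.get_obs()['t'])
W=(world(p)-o)@T
for x in np.arange(.016,.07,.003):
    m=(abs(W[...,1])<.025)&(abs(W[...,0]-x)<.0015)&(W[...,2]<.06);print(round(x,3),np.median(W[m][:,2]).round(4) if m.any() else '',end=' ')
for q in ['plate','ring','loupe','spare','clamp','driver']:
    print(q,[np.round(d['xyz'],3).tolist() for d in bot.landmark_of(p,q)[:4]])
c=cv2.resize(p['img'][130:260,210:410],None,fx=4,fy=4,interpolation=cv2.INTER_CUBIC)
cv2.imwrite('pics/end.png',c[...,::-1])
```

```text
[0.29771904 1.27099274 0.58516552] 13.35
0.016 0.0317 0.019 0.0316 0.022 0.0317 0.025 0.0317 0.028 0.0348 0.031 0.0419 0.034 0.0418 0.037 0.0419 0.04 0.0415 0.043 0.042 0.046 0.0415 0.049 0.0418 0.052 0.0422 0.055 0.0414 0.058 0.0422 0.061 0.0419 0.064 0.0415 0.067 0.0431 plate [[0.572, 0.027, 0.021], [0.529, 0.015, 0.042], [0.38, -0.139, 0.001], [0.365, 0.192, -0.002]]
ring [[0.502, 0.095, 0.001]]
loupe [[0.598, -0.068, 0.004]]
spare [[0.519, 0.156, 0.002], [0.504, 0.097, -0.003]]
clamp [[0.534, -0.16, -0.002], [0.559, 0.02, 0.046]]
driver [[0.548, 0.378, 0.001], [0.627, 0.036, 0.025]]
```

View pics/end.png

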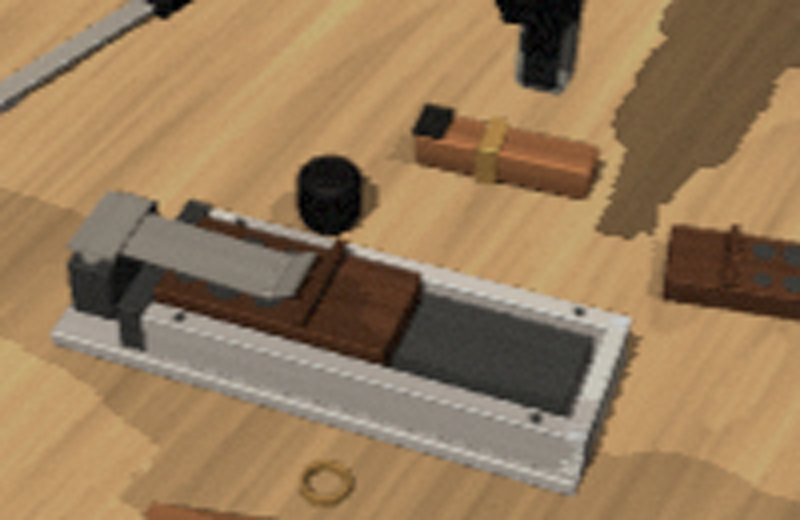

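The plate is flat (top z 42) with its rear at about fixture x 28. The pad is up at z 32, the hand is clear, and the other things haven't moved. Let the arm settle, then hand in.

Call:
{"name": "send_rows", "arguments": {
  "deltas": "0 0 0 0;0 0 0 0;0 0 0 0"
}}

```text
t: 13.95
eef_pos: [0.457, 0.0051, 0.2047]
tool_rot: [-0.0, -0.085, 0.996, -0.0]
contact_force: [0.2, -0.6, -0.6]
gripper_width: -0.003
grasp_force: 0.0
```

```bash
python3 -c "
from station import bot
print(bot.hand_in())"
```

```text
the job is handed in; nothing more can be done
None
```

The ring-filing plate is home against the end stop, flat on the channel floor under the leaf spring, with the sprung pad up behind it and the hand clear; I handed the job in at about 14 s, and no verdict came back.

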